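# Clear the index hole and hold the turntable's pin out

### The job

I want to swing the carving turntable round to its next station, but a splinter of stone is standing in the hole the index pin has to drop into. Take the splinter out with the orange-gripped tongs, never with your fingers, drop it in the scrap pan and lay the tongs back down on the bench. Then pull the red knob of the sprung index pin all the way up and keep holding it there, so that I can do the turning; finish while still holding it, and leave the other tools and the turntable itself as they are.

Things in the scene. Friction and masses are not known exactly. Their poses are not given: they have to be found in the camera images.
- turntable: Carver's indexing turntable, bolted down: green cast base, above it a dark steel twelve-sided index ring, 290 mm across flats, flat top at z = 62 mm, with twelve 13 mm holes, 30 degrees apart, 12 mm deep, on a circle of radius 120 mm. Origin on the bench under its axis, z up; the pin bracket stands towards its own -x.
- bracket_arm (a point): Middle of the top of the green bracket arm that carries the plunger: x = -144, y = 0, z = 88 mm on the turntable. Arm 88 mm long in x, 36 mm wide in y, 14 mm thick, over the rim; its post (x = -167 to -188 mm) runs down to the bench. The plunger stands in the arm at x = -120 mm, in a 25 mm wide steel sleeve up to z = 106 mm.
- deck (a joint): Swing of index ring and wooden deck about the vertical, rad, 0 at the present station. Locked (about 0.01 play) while the pin is home; with the pin out it turns against slight bearing friction. The deck, 96 mm radius inside the ring, top 66 mm above the bench, carries a red stone fish on a plinth, all within 75 mm of the axis and lower than 170 mm.
- plunger (a joint): Lift of the sprung index pin, m, straight up: 0 = pin home, its nose 9 mm down in the index hole; 0.014 = pulled fully back against its stop, nose 5 mm above the ring. The spring pulls it home with 10 N at 0, rising to 18 N at 0.014; let go, it snaps back.
- knob (a point): Where to grip the plunger's red knob: on its upright axis, mid height; rises with the plunger. The knob is round, 31 mm across near its top, 25 mm at its foot (a slight mushroom), from 13 mm below this point to 13 mm above it. At home this point is 121 mm above the bench; the bracket's arm is 33 mm below it.
- fouled_hole (a point): Centre of the mouth of the fouled hole, level with the ring's top (62 mm above the bench); on the turntable at x = -104 mm, y = -60 mm, the next hole beside the bracket. Hole 13 mm wide, 12 mm deep.
- splinter: Pale red stone splinter, a roughly round stub 10 mm across and 22 mm long, 10 g. It stands upright and loose in the fouled hole, so that the top 10 mm stick out above the ring. Origin at the centre of its lower end, its own z along its length.
- tongs: Steel spring tongs with orange dipped grips, 193 mm long, 84 g, standing on the bench on their heel and two down-turned tips. Origin on the bench in their middle plane; x from heel to tips, z up. Heel (22 mm wide) at x = -104 to -86 mm, orange grips at x = -57 to 40 mm, z = 20 to 36 mm: two flat upright arms side by side.
- tongs_grip (a point): Where to grip the tongs: midway between the arms, x = -15, z = 28 mm in the tongs' frame (the balance point). Squeezed here across y the arms close evenly. Outer faces 38 mm apart when open (9 N starts to close them), 31 mm on a 10 mm thing (12 N of spring; squeeze harder to hold it), 27 mm with the tips shut; let go, they spring open.
- tongs_tip (a point): Midpoint between the two tips at their lower edge: x = 82 mm, y = 0, z = 0 in the tongs' frame, that is 97 mm ahead of tongs_grip and 28 mm below it. The tips are flat pads 14 mm long in x, 14 mm high and 3 mm thick, 26 mm apart inside when open.
- scrap_pan: Open aluminium scrap pan, loose, 0.7 kg, 150 x 120 x 30 mm outside (x, y, z), walls and floor 4 mm. Origin under its centre.
- die_grinder: Bystander: dark green air die grinder, lying, 180 mm long, 32 mm thick. Origin under its middle, x along it.
- chisel: Bystander: steel stone chisel, lying, 190 mm long, 20 mm wide, 13 mm high. Origin under its middle, x along it.
- club_hammer: Bystander: club hammer with a wooden handle lying on the bench, 250 mm long, head 90 mm wide, 26 mm high. Origin under its middle, x along it, head towards +x.

How it is judged:
On the way, in this order (a step that is already met when the one before it is completed fails the run):
1. the splinter is lifted out of its hole in the tongs (z of splinter in the frame of fouled_hole above 0.015 m and contact force between splinter and tongs above 0.5 N), for 0.1 s.
2. the splinter is in the scrap pan (x of splinter in the frame of scrap_pan between -0.075 and 0.075 m and y of splinter in the frame of scrap_pan between -0.06 and 0.06 m and height (world z) of splinter below 0.03 m), for 0.1 s.
3. the tongs are laid down on the bench and let go (height (world z) of tongs below 0.025 m and linear speed of tongs below 0.03 m/s and contact force between tongs and the fingers below 0.1 N and contact force between tongs and scrap_pan below 0.05 N), for 0.2 s.
At the end, for the whole second after the job is handed in: The gripper itself holds the plunger up by at least 11.5 of its 14 mm through the last second, the deck swung by less than 0.05 rad from its station; the splinter lies still in the scrap pan; the tongs lie still on the bench (origin below 25 mm), let go and not on the pan (all of step 2 and all of step 3 and value of joint plunger above 0.0115 m and contact force between plunger and the fingers above 4 N and contact force between plunger and tongs below 0.3 N and value of joint deck between -0.05 and 0.05 rad and linear speed of splinter below 0.05 m/s); the arm keeps its last pose, push and grip.
It fails at once if the gripper's fingers touch the splinter (contact force between splinter and the fingers above 0.3 N).
It fails at once if the pin is pulled before the splinter is out of its hole (value of joint plunger above 0.006 m and distance between splinter and fouled_hole below 0.02 m).
It fails at once if the die grinder is disturbed (distance of die_grinder from where it was at the start of the episode above 0.02 m).
It fails at once if the chisel is disturbed (distance of chisel from where it was at the start of the episode above 0.02 m).
It fails at once if the club hammer is disturbed (distance of club_hammer from where it was at the start of the episode above 0.02 m).
It also fails if it takes over 61 s, if anything falls off the work surface, if the arm or the gripper's body presses on something with over 40 N, if the wrist force passes 120 N, or if a joint passes its speed limit or range.

### The arm

A 6-joint arm with a two-finger parallel gripper is mounted at the origin on the work surface. World frame = base frame: x ahead of the robot, y to its left, z up, the work surface at z = 0. Lengths are in m, angles in rad, forces in N, time in s.
With the tool pointing down it reaches from about 0.375 to 0.825 m from the base axis. Payload 5.5 kg.
Tool frame: the origin (TCP) lies on the centre line of the jaws, within the pads' length; the fingertips stand 19 mm ahead of it and the grasp point (between the pads) is the TCP; z points along the fingers, y is the line along which they close (so a half turn about z gives the same grasp; the last joint's range is limited). The gripper opens to 85 mm and grips with 20 to 120 N. Pads are 22 mm wide; open, the fingers measure 114 mm over their backs; the gripper's body (76 mm by 85 mm) begins 54 mm behind the grasp point. The pads swing forward as they close: fully open they stand 13 mm farther back than shut.
Start: joints at [-1.216, 0.314, -0.047, 1.21, 0, 1.571], TCP at [0.208, -0.563, 0.25] pointing down, gripper open.
Joint ranges: [-2.67, 2.67], [-0.69, 1.73], [-1.03, 1.25], [-2.08, 2.16], [-1.42, 1.45], [-3.14, 3.14]. Speed limits (rad/s): [2.39, 2.39, 3.01, 3.14, 3.14, 3.14].

### API

Orientations are given as a unit quaternion [x, y, z, w].
In Python, from bench import env, cams, probe_bus, hand_in gives the robot as it stands (env), with the cameras (cams), the job as plain functions and the readings (probe_bus).
- The arm moves only by the tool jog_arm, called after "Request:" by a JSON object that holds its "fn" and its "kwargs", one argument or row to a line. Schema: {"type":"object","properties":{"rows":{"type":"object","properties":{"dx":{"type":"array","items":{"type":"number"},"minItems":1,"maxItems":12},"dy":{"type":"array","items":{"type":"number"},"minItems":1,"maxItems":12},"dz":{"type":"array","items":{"type":"number"},"minItems":1,"maxItems":12},"rz":{"type":"array","items":{"type":"number"},"minItems":1,"maxItems":12}},"additionalProperties":false,"required":["dx","dy","dz","rz"]},"aperture":{"type":"number"},"only":{"type":"string"},"quiet":{"type":"boolean"},"lines":{"type":"string"}},"required":["rows"],"additionalProperties":false}. rows is an object with one list for each field, all of the same length, 1 to 12, a row being the entries at one place: dx, dy, dz (the shift in m), rz (a turn about the tool's z in rad); each row shifts and turns the commanded pose from where the row before left it, along the tool's axes as they then stand; what a row does not reach is not made up. A row lasts 1/8 s, in which the tool goes at most 0.0625 m and 0.188 rad, less where a joint would pass 70% of its speed; a pose out of reach is approached as far as the arm can. aperture is the finger opening in m, set as the call begins (left out keeps the last). The fingers move at their own pace and stop on an object; the grip force is fixed at half the most. Time passes only in rows, so rows that do not move let the fingers close. The tool returns the time, the measured TCP pose, the force, the opening and the grip force at its end. only (a regular expression) keeps the lines of the reply that match it, lines (a string "A,B") keeps lines A to B, and quiet returns only ok. Input that does not fit is refused with a message, and nothing moves.
- probe_bus.read_state(): the state, without advancing time (a new reading comes with each control period).
- cams.read_camera(name): name is "scene" or "top"; returns a dict with "pixels" (400x640x3 uint8, blue, green, red), "mtx" (3x3 intrinsics, pixels), "dist" ([k1, k2, p1, p2, k3] as OpenCV has them; the pictures are not rectified), "eye" and "attitude" of the camera in the world. Camera axes: x right, y up, looking along -z (the intrinsics and any distortion apply to the point x, -y, -z); pixel columns grow to the right and rows downward; lengths in m; the calibration is good to about 2 mm. A picture is of the moment at which its call begins. There is no depth.
- hand_in(): hands the job in; it is judged then, once.
The state is a dict: "time_s": time; "joints": joint angles; "joint_vel": joint speeds; "joint_torque": joint torques, N m; "ee_pos": TCP position; "tcp_rot": TCP orientation; "contact_force": force on the tool from outside, world axes, zero at the start; "ft_torque": the same for the moment, N m; "gripper_width": finger opening in m; "gripper_force": force on a finger pad.
Only numpy, scipy, OpenCV 4.12 (cv2) and the standard library are available. Lean on these libraries where they do the work, as an engineer would, in place of code of your own. Each camera call takes 0.05 s, during which the arm holds its last target. There are 200 camera calls.

## Working session

There is one attempt and no reset: what is moved stays moved. The work goes in short steps, Python scripts to look and compute and a tool call to move; the robot and the scene stay as the last step left them, time stands still between calls to the robot, and variables do not carry over. Pictures are saved under pics/ and viewed, at most 10 in all, crops included, and the job is handed in when it is done.

```bash
ls; mkdir -p pics; python3 - <<'E'
from bench import env, cams, probe_bus, hand_in
import cv2,numpy as np
for n in("scene","top"):
    c=cams.read_camera(n); cv2.imwrite(f"pics/{n}0.png",c["pixels"]); print(n,c["mtx"],c["dist"],c["eye"],c["attitude"])
print(probe_bus.read_state())
E
```

```text
bench.py
pics
scene [[366.90713315   0.         319.225945  ]
 [  0.         366.90713315 207.74289526]
 [  0.           0.           1.        ]] [-0.03824108  0.          0.          0.          0.        ] [ 0.83357048 -0.41311758  0.95929735] [0.27128514 0.0678205  0.23225941 0.93159021]
top [[495.82150652   0.         324.84495014]
 [  0.         495.82150652 190.82356137]
 [  0.           0.           1.        ]] [-0.09912165  0.          0.          0.          0.        ] [0.33857985 0.05399268 1.76507148] [ 0.05073337 -0.04947723 -0.69959735  0.71101454]
{'time_s': 0.1, 'joints': array([-1.21608063e+00,  3.14158171e-01, -4.79496191e-02,  1.21020017e+00,
        1.52887621e-05,  1.57079282e+00]), 'joint_vel': array([ 0.00190579, -0.00127282,  0.00333057, -0.00092589,  0.00050999,
       -0.00087592]), 'joint_torque': array([ 3.60868898e-04, -5.40767026e+01,  3.40539300e+01,  1.12211637e-02,
        1.39393606e-05,  1.48733966e-05]), 'ee_pos': array([ 0.20823332, -0.56219889,  0.24953196]), 'tcp_rot': array([ 9.84312692e-01,  1.76431156e-01, -1.25822635e-04, -7.45309634e-04]), 'contact_force': array([ 0.88523615, -0.0712139 , -0.61939561]), 'ft_torque': array([ 0.02721634, -0.00348438, -0.02792166]), 'gripper_force': 0.0, 'gripper_width': 0.08513324621238648}
```

View pics/scene0.png

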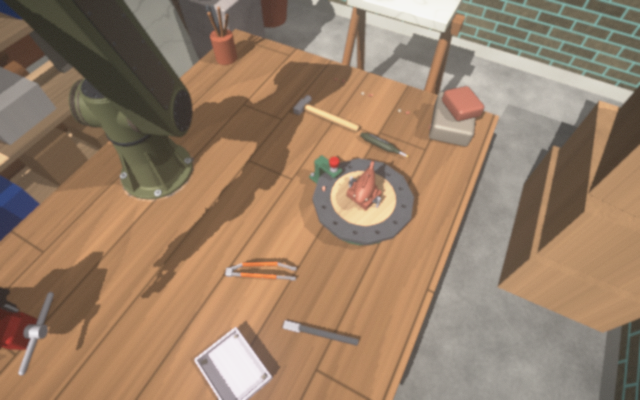

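View pics/top0.png

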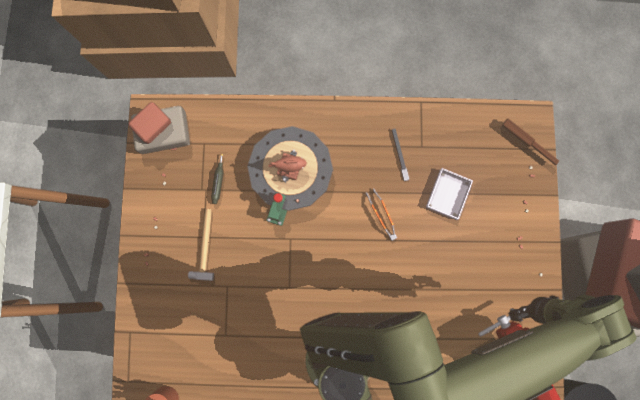

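The scene view shows the tongs at (262,270), with the heel at left (230,271). The turntable is at (363,200), the red knob at (335,162), the splinter at about (323,187) and the pan at (232,365). In the top view the tongs run from the heel at (393,237) to the tips at (371,190). The turntable is at (290,168), the knob at (277,198), the splinter at about (297,200), the pan at (450,194) and the chisel at (400,155).

```bash
cat > h.py <<'E'
from bench import env, cams, probe_bus, hand_in
import cv2,numpy as np
from scipy.spatial.transform import Rotation as R
def ray(c,uv):
    p=cv2.undistortPoints(np.array(uv,float).reshape(-1,1,2),c["mtx"],c["dist"]).reshape(-1,2)
    d=np.c_[p[:,0],-p[:,1],-np.ones(len(p))]
    return np.array(c["eye"]),R.from_quat(c["attitude"]).apply(d)
def plane(c,uv,z):
    e,d=ray(c,uv); return e+d*((z-e[2])/d[:,2])[:,None]
def tri(c1,u1,c2,u2):
    e1,d1=ray(c1,[u1]);e2,d2=ray(c2,[u2]);d1=d1[0]/np.linalg.norm(d1);d2=d2[0]/np.linalg.norm(d2)
    t=np.linalg.lstsq(np.c_[d1,-d2],e2-e1,rcond=None)[0]
    a=e1+t[0]*d1;b=e2+t[1]*d2; return (a+b)/2,np.linalg.norm(a-b)
def proj(c,P):
    r=R.from_quat(c["attitude"]).inv(); q=r.apply(np.atleast_2d(P)-c["eye"])*[1,-1,-1]
    return cv2.projectPoints(q,np.zeros(3),np.zeros(3),c["mtx"],c["dist"])[0].reshape(-1,2)
E
cat > look.py <<'E'
from h import *
S=cams.read_camera("scene");T=cams.read_camera("top")
def blobs(c,f,box,amin=4):
    x0,y0,x1,y1=box; i=c["pixels"][y0:y1,x0:x1]; h=cv2.cvtColor(i,cv2.COLOR_BGR2HSV).astype(int)
    m=f(h[...,0],h[...,1],h[...,2]).astype(np.uint8)
    n,l,s,ce=cv2.connectedComponentsWithStats(m)
    return [(s[k,4],np.round(ce[k]+[x0,y0],1).tolist(),[int(s[k,0]+x0),int(s[k,1]+y0),int(s[k,2]),int(s[k,3])],np.argwhere(l==k)[:,::-1]+[x0,y0]) for k in range(1,n) if s[k,4]>=amin]
E
python3 - <<'E'
from look import *
def red(h,s,v): return ((h<6)|(h>174))&(s>150)&(v>90)
def orange(h,s,v): return (h>5)&(h<14)&(s>185)&(v>120)
def green(h,s,v): return (h>55)&(h<95)&(s>70)
for nm,c,bt,bg in(("S",S,(300,140,425,250),(215,245,310,295)),("T",T,(240,120,340,230),(355,180,405,245))):
    for f,b in((red,bt),(green,bt),(orange,bg)):
        print(nm,f.__name__,[x[:3] for x in blobs(c,f,b,8)])
a=cv2.resize(S["pixels"][150:250,300:420],(400,333),interpolation=2);b=cv2.resize(T["pixels"][120:225,240:340],(400,333),interpolation=2)
d=cv2.resize(S["pixels"][245:295,215:315],(400,200),interpolation=2);e=cv2.resize(T["pixels"][180:245,340:470],(400,200),interpolation=2)
cv2.imwrite("pics/c1.png",np.vstack([np.hstack([a,b]),np.hstack([d,e])]))
E
```

```text
S red [(np.int32(76), [333.9, 161.3], [330, 157, 9, 10])]
S green []
S orange []
T red [(np.int32(56), [277.4, 197.2], [274, 193, 8, 9])]
T green []
T orange []
```

View pics/c1.png

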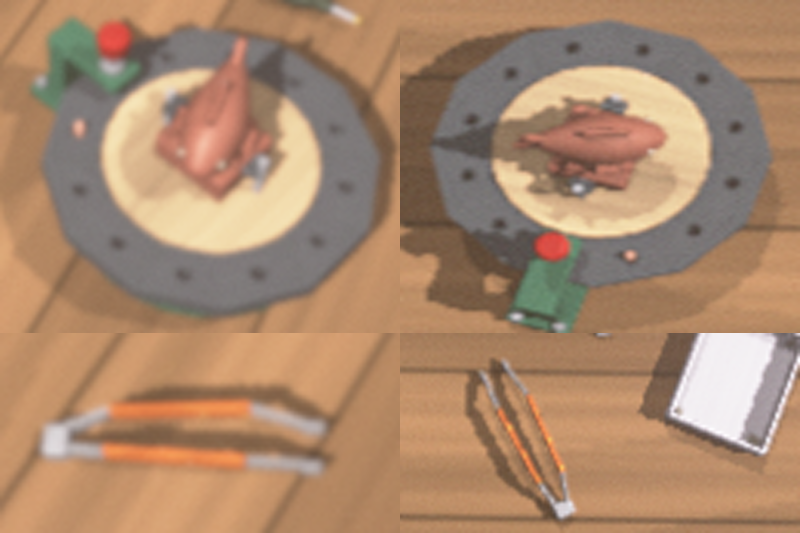

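The crop shows the splinter at scene (324,188) and top (297.8,200.7), clockwise of the knob as expected. The tongs' heel and tips are clear, and the pan lies to their right in the top view.

```bash
cat > meas.py <<'E'
from look import *
np.set_printoptions(precision=4,suppress=True)
def og(h,s,v): return (h>3)&(h<15)&(s>165)&(v>170)
def sp(h,s,v): return ((h<12)|(h>170))&(s>45)&(v>120)
def al(h,s,v): return (s<60)&(v>140)
def red(h,s,v): return ((h<6)|(h>174))&(s>150)&(v>90)
def pts():
  r={}
  for nm,c,bg,bs in(("S",S,(215,250,310,290),(318,181,331,195)),("T",T,(355,182,405,245),(292,196,304,206))):
    o=sorted(blobs(c,og,bg,10),key=lambda x:-x[0])[:2]; print(nm,[x[:3] for x in o])
    for x in o: print(cv2.fitLine(x[3].astype(np.float32),cv2.DIST_L2,0,.01,.01).ravel())
    print(" sp",[x[:3] for x in blobs(c,sp,bs)]," steel",[x[:3] for x in blobs(c,al,bg)])
pts()
b=sorted(blobs(T,lambda h,s,v:(s<70)&(v>120),(425,165,480,225)),key=lambda x:-x[0])[0]
q=cv2.minAreaRect(b[3].astype(np.float32)); print("pan",q,plane(T,cv2.boxPoints(q),.03))
dk=blobs(T,lambda h,s,v:(v<60),(245,122,335,214),3); print("holes",[(x[0],x[1]) for x in dk])
print("knob",tri(S,[333.9,161.3],T,[277.4,197.2]))
E
python3 meas.py
```

```text
S [(np.int32(69), [258.0, 263.7], [244, 263, 32, 3]), (np.int32(27), [249.0, 274.7], [243, 274, 14, 3])]
[  0.9998  -0.021  258.0435 263.6956]
[  0.9966   0.0823 249.037  274.7408]
 sp [(np.int32(24), [323.3, 188.3], [321, 186, 5, 6])]  steel [(np.int32(56), [287.3, 266.2], [278, 263, 19, 7]), (np.int32(126), [232.2, 270.6], [225, 264, 17, 13]), (np.int32(57), [286.4, 277.2], [277, 276, 19, 4])]
T []
 sp [(np.int32(10), [297.0, 200.2], [296, 199, 3, 4])]  steel [(np.int32(16), [376.2, 193.3], [373, 189, 8, 11]), (np.int32(18), [368.9, 198.1], [366, 193, 6, 11]), (np.int32(59), [391.6, 233.9], [385, 226, 12, 14])]
pan ((449.25775146484375, 193.3298797607422), (35.89790725708008, 43.077484130859375), 21.037511825561523) [[ 0.5343 -0.2948  0.03  ]
 [ 0.6799 -0.3525  0.03  ]
 [ 0.6352 -0.473   0.03  ]
 [ 0.4903 -0.4138  0.03  ]]
holes []
knob (array([0.5478, 0.2162, 0.1285]), np.float64(0.0011351600501552643))
```

```bash
cat > m2.py <<'E'
from look import *
np.set_printoptions(precision=4,suppress=True)
# ring outline
h=cv2.cvtColor(T["pixels"],cv2.COLOR_BGR2HSV); print("ring hsv",h[168,325],h[140,262],"T orange",h[210,374],h[205,383],h[212,386],"wood",h[215,379])
lo=blobs(T,lambda h,s,v:(s<60)&(v<135),(240,122,340,215),200)
for x in lo: print("ring",x[:3])
m=np.zeros((400,640),np.uint8); p=np.vstack([x[3] for x in lo]); hull=cv2.convexHull(p.astype(np.int32)).reshape(-1,2)
P=plane(T,hull,.062); (cx,cy),r=cv2.minEnclosingCircle(P[:,:2].astype(np.float32)); print("circ",cx,cy,r)
m=P[:,:2]; A=np.c_[2*m,np.ones(len(m))]; s=np.linalg.lstsq(A,(m**2).sum(1),rcond=None)[0]; print("fit",s[:2],np.sqrt(s[2]+s[:2]@s[:2]))
dk=blobs(T,lambda h,s,v:(h>10)&(h<30)&(s>60)&(v>120),(255,132,325,205),200)
for x in dk:
  hu=cv2.convexHull(x[3].astype(np.int32)).reshape(-1,2);P=plane(T,hu,.066);m=P[:,:2]; print("deck",x[:3],cv2.minEnclosingCircle(m.astype(np.float32)))
print("spl",tri(S,[323.4,188.3],T,[297.1,200.3]))
for z in(.062,.072): print(plane(S,[[323.4,188.3]],z),plane(T,[[297.1,200.3]],z))
a=S["pixels"][250:290,215:310]; t=T["pixels"][182:245,355:405]
for i in(a,t):
  hh=cv2.cvtColor(i,cv2.COLOR_BGR2HSV).reshape(-1,3); k=hh[hh[:,1]>150]; print(len(k),np.percentile(k,[5,50,95],axis=0))
  k=hh[hh[:,0]<10]; print(len(k),np.percentile(k,[5,50,95],axis=0))
E
python3 m2.py
```

```text
ring hsv [174  11 119] [  0   4 120] T orange [ 12 160 201] [ 11 165 206] [ 10 154 202] wood [ 12 130 153]
ring (np.int32(2933), [289.3, 168.4], [247, 127, 86, 88])
circ 0.6460765600204468 0.18578819930553436 0.1633097231388092
fit [0.6563 0.1864] 0.15057387060345942
deck (np.int32(1735), [290.4, 168.0], [263, 140, 55, 55]) ((0.6629443168640137, 0.18280787765979767), 0.0972130224108696)
spl (array([0.546 , 0.1539, 0.0686]), np.float64(0.000545659264789005))
[[0.5437 0.1579 0.062 ]] [[0.5471 0.1545 0.062 ]]
[[0.5469 0.1516 0.072 ]] [[0.5458 0.1539 0.072 ]]
260 [[ 10.   152.95 191.95]
 [ 11.   165.   227.  ]
 [ 12.   171.05 241.  ]]
162 [[  0.    14.   161.2 ]
 [  7.5   27.   186.  ]
 [  9.    81.05 209.  ]]
91 [[ 10.  152.  182. ]
 [ 11.  163.  226. ]
 [ 14.5 171.  239.5]]
47 [[  2.   15.9 118.5]
 [  7.   33.  161. ]
 [  9.   59.7 191.7]]
```

Deck radius 97 mm, knob radius 120 mm and splinter bearing all agree with the description. Turntable yaw is about -16°, and the splinter is at (0.546, 0.154). Now the tongs.

```bash
cat > tg.py <<'E'
from look import *
np.set_printoptions(precision=4,suppress=True)
f=lambda h,s,v:(h>7)&(h<14)&(s>146)&(v>175)
g={}
for nm,c,b in(("S",S,(215,250,310,290)),("T",T,(355,182,405,245))):
  o=sorted(blobs(c,f,b,6),key=lambda x:-x[0])[:2]; g[nm]=o
  for x in o: print(nm,x[:3],cv2.fitLine(x[3].astype(np.float32),2,0,.01,.01).ravel(),plane(c,[x[1]],.036))
for i in(0,1):
  for j in(0,1): print(i,j,*tri(S,g["S"][i][1],T,g["T"][j][1]))
m=(f(*cv2.split(cv2.cvtColor(T["pixels"],cv2.COLOR_BGR2HSV).astype(int)))*255).astype(np.uint8)
b=np.hstack([T["pixels"],cv2.merge([m]*3)]);
cv2.imwrite("pics/t1.png",np.vstack([cv2.resize(np.hstack([T["pixels"][182:245,355:405],cv2.merge([m]*3)[182:245,355:405]]),(800,504),interpolation=0)]))
E
python3 tg.py
```

```text
S (np.int32(144), [258.3, 275.2], [241, 273, 35, 6]) [  0.9978   0.0659 258.3333 275.243 ] [[ 0.5139 -0.1599  0.036 ]]
S (np.int32(142), [258.9, 263.6], [243, 262, 34, 5]) [  0.9998  -0.0192 258.8873 263.6408] [[ 0.4969 -0.1308  0.036 ]]
T (np.int32(38), [379.9, 219.3], [375, 211, 11, 18]) [  0.4812   0.8766 379.9474 219.3421] [[ 0.4879 -0.1352  0.036 ]]
T (np.int32(23), [384.8, 207.7], [382, 201, 7, 14]) [  0.402    0.9156 384.7826 207.6522] [[ 0.529  -0.1524  0.036 ]]
0 0 [ 0.4928 -0.1424 -0.0259] 0.0012729479997851594
0 1 [ 0.5227 -0.157   0.0468] 0.015587074158908486
1 0 [ 0.4916 -0.1324  0.0301] 0.0093097145666346
1 1 [ 0.5206 -0.1472  0.096 ] 0.00534648920672336
```

View pics/t1.png

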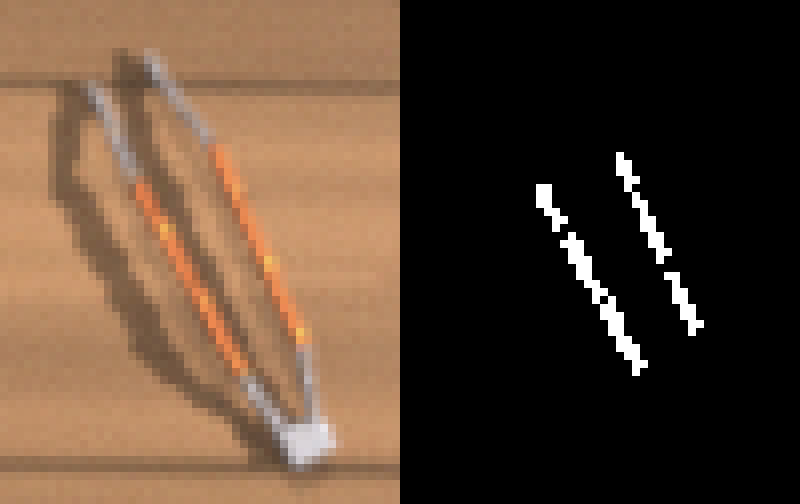

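The enlarged top view gives the grip ends: left arm (371.4,204.4)–(384.8,227.8), right arm (381.1,200.0)–(392.4,224.6). The heel is at (392.9,236.9) and the tip ends are at (366,191.9) and (373.3,188.4).

```bash
python3 - <<'E'
from look import *
np.set_printoptions(precision=4,suppress=True)
E=[[371.4,204.4],[384.75,227.75],[381.1,200],[392.4,224.6]]
P=plane(T,E,.030); print(P,P.mean(0))
print("grip mid",tri(S,[258.6,269.4],T,np.mean(E,0)))
h=plane(T,[[392.9,236.9]],.03); t=plane(T,[[366,191.9],[373.25,188.4]],.010); print(h,t,t.mean(0))
f=(P[0]+P[2])/2;b=(P[1]+P[3])/2
print("yaw grips",np.degrees(np.arctan2(*(f-b)[[1,0]])),"len",np.linalg.norm(f-b),"yaw heel-tip",np.degrees(np.arctan2(*(t.mean(0)-h[0])[[1,0]])),np.linalg.norm((t.mean(0)-h[0])[:2]))
u=(f-b)/np.linalg.norm(f-b);print("grip from orange (x=-8.5)",P.mean(0)-.0065*u)
for x in blobs(S,lambda h,s,v:(s<60)&(v>140),(215,250,310,290)): print(x[:3])
o=[x for x in blobs(S,lambda h,s,v:(h>7)&(h<14)&(s>146)&(v>175),(215,250,310,290),40)]
for x in o:
  p=x[3]; print(plane(S,[p[p[:,0].argmin()],p[p[:,0].argmax()]],.030))
E
```

```text
[[ 0.5406 -0.1057  0.03  ]
 [ 0.459  -0.1529  0.03  ]
 [ 0.5568 -0.14    0.03  ]
 [ 0.4704 -0.1798  0.03  ]] [ 0.5067 -0.1446  0.03  ]
grip mid (array([ 0.5056, -0.1446,  0.035 ]), np.float64(0.0014829835397890422))
[[ 0.4274 -0.1815  0.03  ]] [[ 0.5877 -0.0881  0.01  ]
 [ 0.6007 -0.114   0.01  ]] [ 0.5942 -0.1011  0.01  ]
yaw grips 27.38998539706966 len 0.09459999485744523 yaw heel-tip 25.758096915294885 0.18522065070571955
grip from orange (x=-8.5) [ 0.5009 -0.1476  0.03  ]
(np.int32(56), [287.3, 266.2], [278, 263, 19, 7])
(np.int32(125), [232.1, 270.6], [225, 264, 17, 13])
(np.int32(57), [286.4, 277.2], [277, 276, 19, 4])
[[ 0.4552 -0.1481  0.03  ]
 [ 0.5337 -0.1028  0.03  ]]
[[ 0.4694 -0.1737  0.03  ]
 [ 0.5512 -0.1365  0.03  ]]
```

```bash
cat > to.py <<'E'
import sys; from h import *
x,y,z,yaw=map(float,sys.argv[1:5]); s=probe_bus.read_state(); r=R.from_quat(s["tcp_rot"]); tx=r.apply([1,0,0])
cur=np.degrees(np.arctan2(tx[1],tx[0])); turn=-np.radians((yaw-cur+180)%360-180)
n=R.from_euler("z",yaw,degrees=True)*R.from_quat([1,0,0,0])
d=np.array([x,y,z])-s["ee_pos"]
print("yaw",cur.round(2),"turn",turn.round(4),"then d in turned axes",n.inv().apply(d).round(4),"| in present axes",r.inv().apply(d).round(4),"t",s["time_s"],"tcp",s["ee_pos"].round(4),"w",round(s["gripper_width"],4),"F",s["contact_force"].round(1))
E
python3 to.py 0.500 -0.1475 0.028 26.5
```

Request:
{"fn": "jog_arm", "kwargs": {
  "rows": {"dx": [0,0.045,0.045,0.045,0.045,0.045,0.045,0.045,0.045,0.045,0.041],"dy": [0,-0.024,-0.024,-0.024,-0.024,-0.024,-0.024,-0.024,-0.024,-0.024,-0.025],"dz": [0,0,0,0,0,0,0,0,0,0,0],"rz": [-0.108,0,0,0,0,0,0,0,0,0,0]},
  "aperture": 0.07
}}

```text
time_s: 1.98
ee_pos: [0.5009, -0.1464, 0.2505]
tcp_rot: [0.973, 0.229, 0.0, 0.0]
contact_force: [0.9, 0.5, -0.1]
gripper_width: 0.0699
gripper_force: 0.0
```

Request:
{"fn": "jog_arm", "kwargs": {
  "rows": {"dx": [0,0,0,0,0,0],"dy": [0,0,0,0,0,0],"dz": [0.03,0.03,0.03,0.03,0,0],"rz": [0,0,0,0,0,0]}
}}

```text
time_s: 2.72
ee_pos: [0.5005, -0.1481, 0.1314]
tcp_rot: [0.973, 0.229, 0.0, 0.0]
contact_force: [-0.3, 0.1, 0.0]
gripper_width: 0.07
gripper_force: 0.0
```

```bash
python3 to.py 0.500 -0.1475 0.028 26.5
```

```text
yaw 26.51 turn 0.0002 then d in turned axes [-0.0002 -0.0007  0.1034] | in present axes [-0.0003 -0.0008  0.1034] t 2.725 tcp [ 0.5005 -0.1481  0.1314] w 0.07 F [-0.3  0.1  0. ]
```

Request:
{"fn": "jog_arm", "kwargs": {
  "rows": {"dx": [0,0,0,0,0,0],"dy": [0,0,0,0,0,0],"dz": [0.03,0.03,0.025,0.0175,0,0],"rz": [0,0,0,0,0,0]}
}}

```text
time_s: 3.48
ee_pos: [0.5012, -0.1483, 0.0293]
tcp_rot: [0.973, 0.229, 0.001, 0.001]
contact_force: [0.6, -0.2, -0.3]
gripper_width: 0.07
gripper_force: 0.0
```

Request:
{"fn": "jog_arm", "kwargs": {
  "rows": {"dx": [0,0,0,0,0,0],"dy": [0,0,0,0,0,0],"dz": [0,0,0,0,0,0],"rz": [0,0,0,0,0,0]},
  "aperture": 0.035
}}

```text
time_s: 4.22
ee_pos: [0.501, -0.1479, 0.0291]
tcp_rot: [0.973, 0.229, 0.001, 0.0]
contact_force: [-1.6, 0.2, 7.1]
gripper_width: 0.0351
gripper_force: 11.2
```

```bash
python3 - <<'E'
from look import *
a=S["pixels"][225:295,200:330];b=T["pixels"][165:250,340:440]
cv2.imwrite("pics/g1.png",np.hstack([cv2.resize(a,(400,300),interpolation=2),cv2.resize(b,(400,300),interpolation=2)]))
E
```

```text
(no output)
```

View pics/g1.png

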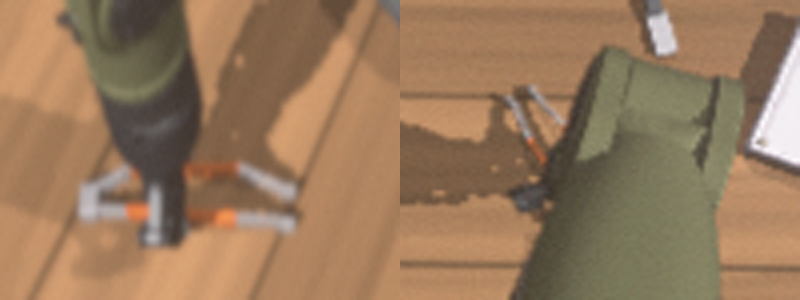

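The tongs are gripped at the grips: 35 mm opening, 11 N, and the tips are visible ahead of the fingers. Next I lift.

Request:
{"fn": "jog_arm", "kwargs": {
  "rows": {"dx": [0,0,0,0,0,0],"dy": [0,0,0,0,0,0],"dz": [-0.02,-0.04,-0.04,-0.04,0,0],"rz": [0,0,0,0,0,0]}
}}

```text
time_s: 5.08
ee_pos: [0.4996, -0.1477, 0.1674]
tcp_rot: [0.973, 0.229, -0.0, -0.0]
contact_force: [-1.0, 0.6, -2.1]
gripper_width: 0.0354
gripper_force: 9.2
```

```bash
python3 to.py 0.452 0.1305 0.165 14
```

```text
yaw 26.51 turn 0.2184 then d in turned axes [ 0.0212 -0.2815  0.0024] | in present axes [ 0.0817 -0.2702  0.0025] t 5.075 tcp [ 0.4996 -0.1477  0.1674] w 0.0354 F [-1.   0.6 -2.1]
```

Request:
{"fn": "jog_arm", "kwargs": {
  "rows": {"dx": [0,0,0],"dy": [0,0,0],"dz": [0,0,0],"rz": [0.109,0.109,0]}
}}

```text
time_s: 5.45
ee_pos: [0.4988, -0.1475, 0.1662]
tcp_rot: [0.992, 0.123, -0.001, -0.001]
contact_force: [-0.3, 0.8, -0.9]
gripper_width: 0.0351
gripper_force: 9.2
```

```bash
python3 to.py 0.452 0.1305 0.165 14
```

```text
yaw 14.09 turn 0.0016 then d in turned axes [ 0.0218 -0.2811  0.0012] | in present axes [ 0.0223 -0.2811  0.0016] t 5.45 tcp [ 0.4988 -0.1475  0.1662] w 0.0351 F [-0.3  0.8 -0.9]
```

Request:
{"fn": "jog_arm", "kwargs": {
  "rows": {"dx": [0.002,0.002,0.002,0.002,0.002,0.002,0.002,0.002,0.002,0.002,0,0],"dy": [-0.028,-0.028,-0.028,-0.028,-0.028,-0.028,-0.028,-0.028,-0.028,-0.028,0,0],"dz": [0,0,0,0,0,0,0,0,0,0,0,0],"rz": [0,0,0,0,0,0,0,0,0,0,0,0]}
}}

```text
time_s: 6.95
ee_pos: [0.4535, 0.12, 0.1675]
tcp_rot: [0.992, 0.128, -0.001, -0.003]
contact_force: [0.4, -0.3, -0.0]
gripper_width: 0.0351
gripper_force: 9.2
```

```bash
python3 to.py 0.452 0.1305 0.165 14; python3 - <<'E'
from look import *
a=S["pixels"][140:220,270:376];b=T["pixels"][165:245,250:356]
cv2.imwrite("pics/h1.png",np.vstack([cv2.resize(np.hstack([a,b]),(800,302),interpolation=0)]))
np.save("S.npy",S["pixels"]);np.save("T.npy",T["pixels"])
P=[0.546,0.154,.137]; print(proj(S,P),proj(T,P))
E
```

```text
yaw 14.67 turn 0.0117 then d in turned axes [ 0.0011 -0.0106  0.0025] | in present axes [ 0.0012 -0.0106  0.0026] t 6.95 tcp [0.4535 0.12   0.1675] w 0.0351 F [ 0.4 -0.3 -0. ]
[[323.71491316 174.15612566]] [[295.9742492  197.84650354]]
```

View pics/h1.png

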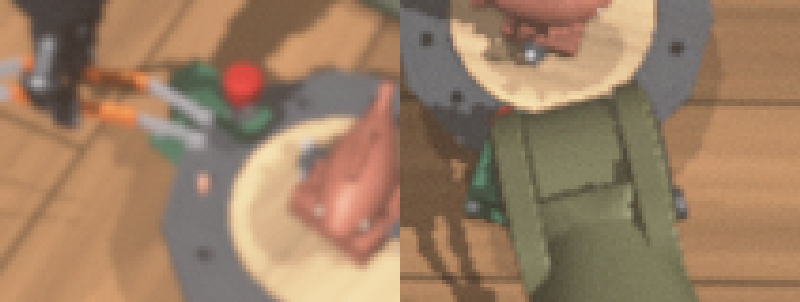

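The scene crop shows the tip ends at about (325.7,170.5) and (323.9,177.4), with the splinter at (323.5,188). The arm hides the tips in the top view.

```bash
python3 - <<'E'
from look import *
np.set_printoptions(precision=4,suppress=True)
s=probe_bus.read_state();p=s["ee_pos"];r=R.from_quat(s["tcp_rot"])
print("pred tip front",p+r.apply([.104,0,.022]),"tip mid",p+r.apply([.097,0,.022]))
print(plane(S,[[325.7,170.5],[323.9,177.4],[324.8,174]],.146))
f=lambda h,s,v:(s<50)&(v>125)
for x in blobs(S,f,(295,155,330,182),6): q=x[3]; print(x[:3],q[q[:,0]>=q[:,0].max()-1].tolist(),cv2.fitLine(q.astype(np.float32),2,0,.01,.01).ravel())
E
```

```text
pred tip front [0.5543 0.1462 0.1457] tip mid [0.5475 0.1445 0.1457]
[[0.5481 0.1619 0.146 ]
 [0.5549 0.138  0.146 ]
 [0.5516 0.1497 0.146 ]]
(np.int32(196), [317.5, 172.0], [307, 162, 20, 20]) [[325, 168], [326, 168], [325, 169], [326, 169], [325, 170], [325, 171], [325, 172], [325, 180]] [  0.6169   0.787  317.4694 171.9643]
```

Request:
{"fn": "jog_arm", "kwargs": {
  "rows": {"dx": [0.002,0,0,0,0,0,0],"dy": [-0.0077,0,0,0,0,0,0],"dz": [0,0.02,0.02,0.012,0,0,0],"rz": [0,0,0,0,0,0,0]}
}}

```text
time_s: 8.02
ee_pos: [0.4552, 0.1251, 0.1166]
tcp_rot: [0.991, 0.13, -0.0, -0.006]
contact_force: [-0.2, 0.1, -1.0]
gripper_width: 0.0353
gripper_force: 9.2
```

```bash
python3 - <<'E'
from look import *
np.set_printoptions(precision=4,suppress=True)
s=probe_bus.read_state();p=s["ee_pos"];r=R.from_quat(s["tcp_rot"])
print("pred tip front",p+r.apply([.104,0,.022]),"tip mid bottom",p+r.apply([.097,0,.029]))
cv2.imwrite("pics/h2.png",cv2.resize(S["pixels"][160:210,290:360],(800,571),interpolation=2))
P=np.array([p+r.apply([x,y,.015]) for x in(.09,.104) for y in(-.0145,.0145)]);print(proj(S,P).round(1).tolist())
E
```

```text
pred tip front [0.5554 0.1522 0.0946] tip mid bottom [0.5486 0.1505 0.0876]
[[322.6, 178.5], [320.3, 186.5], [327.3, 179.4], [325.1, 187.3]]
```

View pics/h2.png

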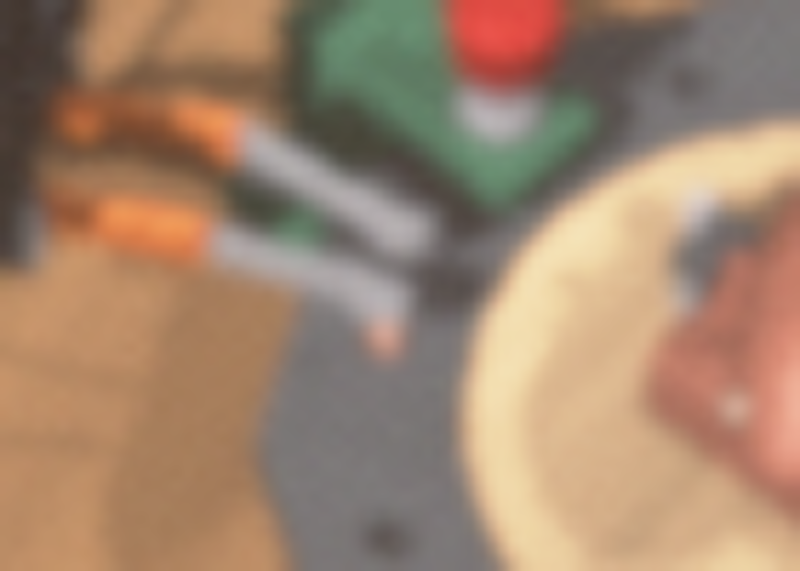

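The tip front top corners appear at about (327.6,178.4) and (325.4,184.5), within 1–3 px of the prediction. The splinter is below at (323.4,189).

```bash
python3 - <<'E'
from look import *
np.set_printoptions(precision=4,suppress=True)
print(plane(S,[[327.6,178.4],[325.4,184.5],[326.5,181.4]],.1016))
print(proj(S,[[.546,.154,.072],[.546,.154,.062]]))
p=S["pixels"][174:196,312:332]; h=cv2.cvtColor(p,cv2.COLOR_BGR2HSV)
print(h[...,1]);print(h[...,2])
E
```

```text
[[0.5509 0.1699 0.1016]
 [0.5554 0.1474 0.1016]
 [0.553  0.1587 0.1016]]
[[323.4975 187.5876]
 [323.4659 189.5356]]
[[ 14   8   7   7   8   5  12  14  25  30  39  42  45  42  46  30  42  47
   58  65]
 [ 17  11   7   6   6   6   6   9  12  11  17  23  29  43  49  42  34  42
   47  58]
 [ 30  19  11   7   8   6   6   7   8   8   9  10  19  27  34  44  38  35
   40  46]
 [ 42  37  22  21  12   7   5   9   7   9   9   8  12  15  20  30  36  47
   38  42]
 [ 43  43  39  43  35  22  12   8   9   9  10   9   8   9  11  13  24  37
   45  38]
 [ 36  40  45  47  51  38  24  15  11  11  11   9  10   8  10   8  17  36
   45  40]
 [ 19  17  30  47  51  41  27  17  20  11  11   9  10  10  11  11  16  25
   33  31]
 [ 12   6  13  22  29  23  13  14  18  17  13  10   9   9   8  14  14  20
   21  22]
 [ 13   9   7   8   9   8   7   9  10  14  12  12  11  11  14  18  17  25
   17  11]
 [ 31  23  17  12   7   6   6   8  11  10  13  12  13  19  21  24  30  26
   17  19]
 [ 66  55  44  31  16   9   9   9   9  10   9   8   9  13  20  27  31  30
   27  25]
 [ 97  92  79  57  36  16  11   9  10   9   7   9
[... 2057 characters left out ...]
 107 106
  113 140]
 [169 166 162 149 133 126 123 124 132 153 181 199 187 154 126 119 118 116
  126 162]
 [167 165 154 141 129 124 122 121 125 143 177 201 188 151 126 123 121 123
  136 179]
 [166 163 151 134 124 121 119 123 122 133 161 182 172 146 128 124 123 122
  144 191]
 [165 159 146 129 120 118 120 121 124 127 140 154 150 135 126 123 122 127
  149 205]
 [164 156 138 127 119 119 120 123 124 126 128 132 130 126 124 121 123 129
  160 214]
 [162 153 136 125 121 121 123 124 123 124 125 126 124 124 125 122 122 136
  173 222]
 [159 147 131 123 119 122 120 123 123 123 123 124 124 124 124 122 122 136
  181 227]
 [156 142 130 122 119 122 123 123 122 122 123 122 122 121 122 121 121 136
  182 228]]
```

```bash
python3 - <<'E'
from look import *
np.set_printoptions(precision=4,suppress=True)
s=probe_bus.read_state();p=s["ee_pos"];r=R.from_quat(s["tcp_rot"])
for y in(-.012,.015):
  for x in(.09,.097,.104): print(y,x,proj(S,[p+r.apply([x,y,z]) for z in(.015,.022,.029)]).round(1).tolist())
E
```

```text
-0.012 0.09 [[322.3, 179.3], [322.2, 180.7], [322.2, 182.1]]
-0.012 0.097 [[324.6, 179.7], [324.6, 181.1], [324.6, 182.5]]
-0.012 0.104 [[326.9, 180.1], [326.9, 181.6], [326.9, 183.0]]
0.015 0.09 [[320.2, 186.7], [320.2, 188.1], [320.2, 189.4]]
0.015 0.097 [[322.5, 187.1], [322.5, 188.5], [322.5, 189.9]]
0.015 0.104 [[324.9, 187.5], [324.9, 188.9], [324.9, 190.3]]
```

Request:
{"fn": "jog_arm", "kwargs": {
  "rows": {"dx": [0,0],"dy": [0,0],"dz": [0,0],"rz": [0,0]},
  "aperture": 0.0368
}}

```text
time_s: 8.57
ee_pos: [0.4545, 0.125, 0.1159]
tcp_rot: [0.991, 0.13, -0.001, -0.005]
contact_force: [0.4, -0.5, -0.5]
gripper_width: 0.0372
gripper_force: 8.6
```

```bash
python3 - <<'E'
from look import *
np.set_printoptions(precision=4,suppress=True)
print(plane(S,[[323.9,182.3]],.0946))
s=probe_bus.read_state();p=s["ee_pos"];r=R.from_quat(s["tcp_rot"]); print(p+r.apply([.097,0,.022]),r.as_matrix())
# silver centroid per column for both pads
h=cv2.cvtColor(S["pixels"],cv2.COLOR_BGR2HSV).astype(int)
for u in range(304,330,2):
  col=[(v,h[v,u,2]) for v in range(165,196) if h[v,u,1]<30 and h[v,u,2]>145]; print(u,[v for v,_ in col])
E
```

```text
[[0.5456 0.1569 0.0946]]
[0.5481 0.1503 0.0938] [[ 0.9661  0.2582 -0.0029]
 [ 0.2583 -0.966   0.0105]
 [-0.0001 -0.0109 -0.9999]]
304 []
306 []
308 []
310 [181, 182]
312 [172, 173, 174, 181, 182, 183]
314 [172, 173, 174, 182, 183, 184]
316 [173, 174, 175, 182, 183, 184, 185]
318 [175, 176, 177, 183, 184, 185, 186]
320 [176, 177, 178, 184, 185, 186, 187]
322 [176, 177, 178, 179, 180, 184, 185, 186, 187, 188]
324 [177, 178, 179, 180, 181, 185, 186, 187]
326 [178, 179, 180]
328 []
```

The tips appear about 1.75 px higher than predicted, which could mean yaw or pitch in the grip. I'll back off to where both cameras see the tips and settle it.

Request:
{"fn": "jog_arm", "kwargs": {
  "rows": {"dx": [0,0,0,0,0,0,0,0,0,0,0,0],"dy": [0,0,0.03,0.03,0.03,0.03,0.03,0.03,0.03,0.03,0,0],"dz": [-0.025,-0.025,0,0,0,0,0,0,0,0,0,0],"rz": [0,0,0,0,0,0,0,0,0,0,0,0]},
  "aperture": 0.0355
}}

```text
time_s: 10.18
ee_pos: [0.5163, -0.1071, 0.163]
tcp_rot: [0.991, 0.13, -0.001, -0.006]
contact_force: [0.3, -0.0, -1.3]
gripper_width: 0.0359
gripper_force: 9.0
```

```bash
python3 - <<'E'
from look import *
np.set_printoptions(precision=4,suppress=True)
s=probe_bus.read_state();p=s["ee_pos"];r=R.from_quat(s["tcp_rot"]); print(p,s["gripper_width"])
q=[p+r.apply([.104,y,.022]) for y in(-.0115,.0115)]; a=proj(S,q);b=proj(T,q);print(a,b)
A=a.mean(0).astype(int);B=b.mean(0).astype(int)
f=lambda c,m:cv2.resize(c["pixels"][m[1]-20:m[1]+20,m[0]-30:m[0]+20],(400,320),interpolation=2)
print(A,B);cv2.imwrite("pics/h3.png",np.hstack([f(S,A),f(T,B)]))
E
```

```text
[ 0.5163 -0.1067  0.1632] 0.03551148001285263
[[306.3241 246.2225]
 [304.0441 254.5043]] [[363.324  178.5433]
 [369.9997 176.8984]]
[305 250] [366 177]
```

View pics/h3.png

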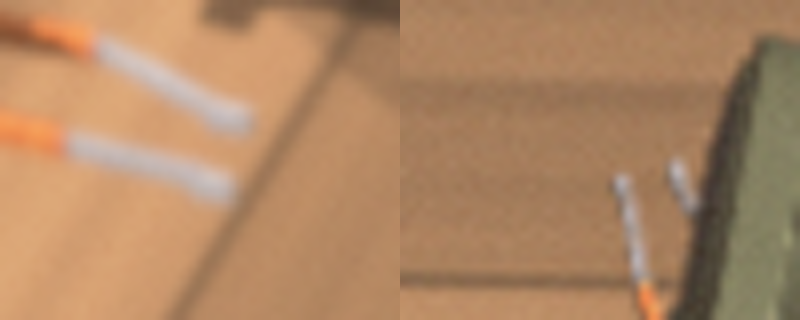

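The scene shows the tip ends at (305.8,244.3) and (303.5,253.3), and the top view at (363.3,179.0) and (370.1,177.1).

```bash
python3 - <<'E'
from look import *
np.set_printoptions(precision=4,suppress=True)
print(tri(S,[305.8,244.3],T,[363.25,179]),tri(S,[303.5,253.3],T,[370.1,177.1]))
s=probe_bus.read_state();p=s["ee_pos"];r=R.from_quat(s["tcp_rot"]);print(p+r.apply([.104,0,.022]))
# orange/silver check
print("bias check knob",tri(S,[333.9,161.3],T,[277.4,197.2]))
P=[[.563,-.11,z] for z in(.05,.2)];print(proj(S,P))
h=cv2.cvtColor(S["pixels"],cv2.COLOR_BGR2HSV).astype(int)
for u in range(286,312,2): print(u,[v for v in range(225,265) if h[v,u,1]<45 and h[v,u,2]>130])
for v in range(174,196,2): print(v,[u for u in range(355,376) if h is not None and cv2.cvtColor(T["pixels"][v:v+1,u:u+1],cv2.COLOR_BGR2HSV)[0,0,1]<65])
E
```

```text
(array([ 0.6114, -0.0674,  0.1477]), np.float64(0.0008620042983560101)) (array([ 0.6182, -0.0904,  0.146 ]), np.float64(0.00014523930359411667))
[ 0.6168 -0.0794  0.1413]
bias check knob (array([0.5478, 0.2162, 0.1285]), np.float64(0.0011351600501552643))
[[283.2028 265.8751]
 [277.8106 239.9027]]
286 [247, 248, 249]
288 [235, 236, 248, 249]
290 [236, 237, 238, 248, 249, 250]
292 [237, 238, 239, 249, 250]
294 [238, 239, 240, 249, 250, 251]
296 [239, 240, 241, 250, 251]
298 [240, 241, 242, 250, 251, 252]
300 [241, 242, 243, 251, 252, 253]
302 [243, 244, 245, 252, 253, 254]
304 [243, 244, 245]
306 []
308 []
310 []
174 []
176 []
178 [370, 371]
180 [363, 364, 370, 371]
182 [364, 371, 372, 373, 374]
184 [364, 365]
186 [364, 365]
188 [365]
190 [365, 366]
192 []
194 [375]
```

Both views put the tips within 2 mm of prediction in x and y, so the remaining question is pitch. I'll touch the tongs to the bench here to check and level them.

Request:
{"fn": "jog_arm", "kwargs": {
  "rows": {"dx": [0,0,0,0,0,0],"dy": [0,0,0,0,0,0],"dz": [0.04,0.04,0.03,0.016,0,0],"rz": [0,0,0,0,0,0]}
}}

```text
time_s: 11.12
ee_pos: [0.5173, -0.1062, 0.0384]
tcp_rot: [0.991, 0.13, 0.0, -0.005]
contact_force: [-0.4, -0.6, 0.2]
gripper_width: 0.0356
gripper_force: 9.0
```

Request:
{"fn": "jog_arm", "kwargs": {
  "rows": {"dx": [0,0,0],"dy": [0,0,0],"dz": [0.004,0,0],"rz": [0,0,0]}
}}

```text
time_s: 11.5
ee_pos: [0.5164, -0.1061, 0.0336]
tcp_rot: [0.991, 0.13, -0.0, -0.005]
contact_force: [-0.4, -0.2, -0.4]
gripper_width: 0.0356
gripper_force: 9.0
```

Request:
{"fn": "jog_arm", "kwargs": {
  "rows": {"dx": [0,0,0],"dy": [0,0,0],"dz": [0.004,0,0],"rz": [0,0,0]}
}}

```text
time_s: 11.88
ee_pos: [0.5162, -0.106, 0.0292]
tcp_rot: [0.991, 0.13, -0.001, -0.005]
contact_force: [-0.1, -0.1, 0.1]
gripper_width: 0.0352
gripper_force: 9.1
```

Request:
{"fn": "jog_arm", "kwargs": {
  "rows": {"dx": [0,0,0],"dy": [0,0,0],"dz": [0.001,0,0],"rz": [0,0,0]}
}}

```text
time_s: 12.25
ee_pos: [0.5162, -0.106, 0.029]
tcp_rot: [0.991, 0.13, -0.001, -0.005]
contact_force: [-3.8, 0.2, 8.1]
gripper_width: 0.0357
gripper_force: 9.9
```

No force until TCP z = 0.029, so the tongs sit level in the grip. Going back to the hole.

Request:
{"fn": "jog_arm", "kwargs": {
  "rows": {"dx": [0,0,0,0,0,0,0,0,0,0,0,0],"dy": [0,0,0,0,-0.03,-0.03,-0.03,-0.03,-0.03,-0.03,-0.03,-0.03],"dz": [-0.02,-0.03,-0.04,-0.045,0,0,0,0,0,0,0,0],"rz": [0,0,0,0,0,0,0,0,0,0,0,0]}
}}

```text
time_s: 13.75
ee_pos: [0.454, 0.1253, 0.1657]
tcp_rot: [0.991, 0.131, -0.001, -0.005]
contact_force: [-0.3, 0.5, 0.1]
gripper_width: 0.0358
gripper_force: 9.0
```

Request:
{"fn": "jog_arm", "kwargs": {
  "rows": {"dx": [0,0,0,0],"dy": [0,0,0,0],"dz": [0,0.02,0,0],"rz": [0,0,0,0]},
  "aperture": 0.0365
}}

```text
time_s: 14.25
ee_pos: [0.4547, 0.1242, 0.1461]
tcp_rot: [0.992, 0.13, -0.001, -0.005]
contact_force: [-0.1, -0.1, -0.9]
gripper_width: 0.0364
gripper_force: 8.7
```

```bash
python3 to.py 0.4543 0.1285 0.0930 14.9
```

```text
yaw 14.9 turn 0.0001 then d in turned axes [ 0.0007 -0.0043  0.0531] | in present axes [ 0.0007 -0.0037  0.0532] t 14.25 tcp [0.4547 0.1242 0.1461] w 0.0364 F [-0.1 -0.1 -0.9]
```

Request:
{"fn": "jog_arm", "kwargs": {
  "rows": {"dx": [0.0007,0,0,0,0,0],"dy": [-0.004,0,0,0,0,0],"dz": [0,0.02,0.015,0.006,0,0],"rz": [0,0,0,0,0,0]}
}}

```text
time_s: 15.0
ee_pos: [0.4551, 0.1272, 0.1054]
tcp_rot: [0.991, 0.132, -0.001, -0.006]
contact_force: [0.1, 0.7, -0.5]
gripper_width: 0.0364
gripper_force: 8.7
```

Request:
{"fn": "jog_arm", "kwargs": {
  "rows": {"dx": [0,0,0,0],"dy": [0,0,0,0],"dz": [0.006,0.006,0,0],"rz": [0,0,0,0]}
}}

```text
time_s: 15.5
ee_pos: [0.4546, 0.1271, 0.0929]
tcp_rot: [0.991, 0.132, -0.001, -0.006]
contact_force: [0.3, 1.0, -0.9]
gripper_width: 0.0365
gripper_force: 8.7
```

```bash
python3 to.py 0.4543 0.1285 0.0930 14.9;  python3 - <<'E'
from look import *
s=probe_bus.read_state();p=s["ee_pos"];r=R.from_quat(s["tcp_rot"])
cv2.imwrite("pics/h4.png",cv2.resize(S["pixels"][165:210,300:350],(640,576),interpolation=2))
E
```

```text
yaw 15.14 turn 0.0042 then d in turned axes [ 0.     -0.0014 -0.0001] | in present axes [ 0.     -0.0014 -0.0001] t 15.5 tcp [0.4546 0.1271 0.0929] w 0.0365 F [ 0.3  1.  -0.9]
```

View pics/h4.png

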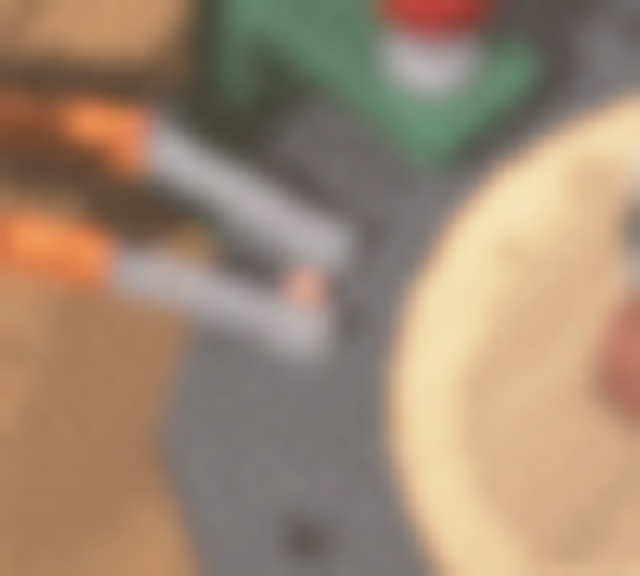

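The splinter sits between the two tips: it is at crop (305,288), with pad ends at (345,250) and (320,340). Closing.

Request:
{"fn": "jog_arm", "kwargs": {
  "rows": {"dx": [0,0,0,0,0,0],"dy": [0,0,0,0,0,0],"dz": [0.0005,0,0,0,0,0],"rz": [0,0,0,0,0,0]},
  "aperture": 0.028
}}

```text
time_s: 16.35
ee_pos: [0.4548, 0.1272, 0.0925]
tcp_rot: [0.991, 0.132, -0.001, -0.006]
contact_force: [-0.5, 0.3, 1.5]
gripper_width: 0.0284
gripper_force: 37.2
```

Request:
{"fn": "jog_arm", "kwargs": {
  "rows": {"dx": [0,0,0,0,0,0,0],"dy": [0,0,0,0,0,0,0],"dz": [-0.005,-0.01,-0.02,-0.03,-0.03,0,0],"rz": [0,0,0,0,0,0,0]}
}}

```text
time_s: 17.23
ee_pos: [0.4546, 0.1259, 0.187]
tcp_rot: [0.991, 0.132, -0.001, -0.006]
contact_force: [-0.2, 0.1, -1.4]
gripper_width: 0.0286
gripper_force: 37.1
```

```bash
python3 - <<'E'
from look import *
cv2.imwrite("pics/h5.png",cv2.resize(S["pixels"][150:205,295:355],(640,586),interpolation=2))
E
```

```text
(no output)
```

View pics/h5.png

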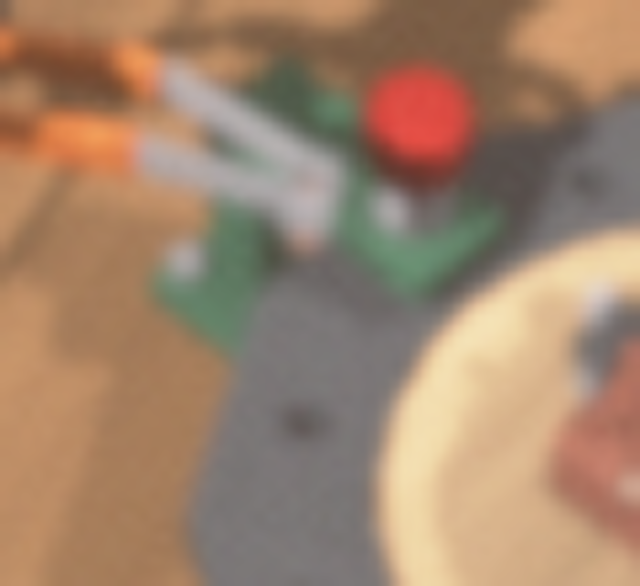

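The splinter is out, gripped between the tips: it shows at crop (305,240) and (310,185), and the hole below is empty. Next is the pan.

```bash
python3 to.py 0.493 -0.408 0.187 15.1
```

```text
yaw 15.14 turn 0.0007 then d in turned axes [-0.1014  0.5254 -0.0007] | in present axes [-0.1018  0.5253 -0.0072] t 17.325 tcp [0.4541 0.1257 0.1863] w 0.0286 F [ 0.8  0.5 -0.5]
```

Request:
{"fn": "jog_arm", "kwargs": {
  "rows": {"dx": [-0.006,-0.006,-0.006,-0.006,-0.006,-0.006,-0.006,-0.006,-0.006,-0.006,-0.006,-0.006],"dy": [0.031,0.031,0.031,0.031,0.031,0.031,0.031,0.031,0.031,0.031,0.031,0.031],"dz": [0,0,0,0,0,0,0,0,0,0,0,0],"rz": [0,0,0,0,0,0,0,0,0,0,0,0]}
}}

```text
time_s: 18.82
ee_pos: [0.4819, -0.2526, 0.1812]
tcp_rot: [0.991, 0.132, -0.002, -0.007]
contact_force: [-0.1, 0.2, -1.2]
gripper_width: 0.0289
gripper_force: 37.1
```

Request:
{"fn": "jog_arm", "kwargs": {
  "rows": {"dx": [-0.006,-0.006,-0.006,-0.006,-0.006,0,0],"dy": [0.031,0.031,0.031,0.031,0.031,0,0],"dz": [0,0,0,0,0,0,0],"rz": [0,0,0,0,0,0,0]}
}}

```text
time_s: 19.7
ee_pos: [0.4935, -0.4085, 0.1794]
tcp_rot: [0.991, 0.132, -0.002, -0.007]
contact_force: [-0.3, -0.3, -1.0]
gripper_width: 0.0287
gripper_force: 37.1
```

```bash
python3 to.py 0.493 -0.408 0.054 15.1
```

```text
yaw 15.13 turn 0.0006 then d in turned axes [-0.0003 -0.0006  0.1254] | in present axes [-0.0002  0.0013  0.1253] t 19.7 tcp [ 0.4935 -0.4085  0.1794] w 0.0287 F [-0.3 -0.3 -1. ]
```

Request:
{"fn": "jog_arm", "kwargs": {
  "rows": {"dx": [0,0,0,0,0,0,0],"dy": [0.001,0,0,0,0,0,0],"dz": [0.035,0.035,0.03,0.018,0.006,0,0],"rz": [0,0,0,0,0,0,0]}
}}

```text
time_s: 20.58
ee_pos: [0.4948, -0.4094, 0.0579]
tcp_rot: [0.991, 0.132, -0.0, -0.006]
contact_force: [0.5, -0.4, -0.9]
gripper_width: 0.0286
gripper_force: 37.1
```

Request:
{"fn": "jog_arm", "kwargs": {
  "rows": {"dx": [0,0,0,0],"dy": [0,0,0,0],"dz": [0,0,0,0],"rz": [0,0,0,0]},
  "aperture": 0.0368
}}

```text
time_s: 21.08
ee_pos: [0.494, -0.4088, 0.0567]
tcp_rot: [0.991, 0.132, -0.001, -0.006]
contact_force: [-0.3, -0.2, -1.9]
gripper_width: 0.0368
gripper_force: 8.6
```

Request:
{"fn": "jog_arm", "kwargs": {
  "rows": {"dx": [0,0,0,0,0],"dy": [0,0,0,0,0],"dz": [-0.02,-0.04,-0.04,-0.02,0],"rz": [0,0,0,0,0]}
}}

```text
time_s: 21.7
ee_pos: [0.4954, -0.4111, 0.1785]
tcp_rot: [0.991, 0.132, 0.0, -0.005]
contact_force: [0.7, -0.5, -1.0]
gripper_width: 0.0366
gripper_force: 8.6
```

```bash
python3 to.py 0.502 -0.147 0.16 15.1
```

```text
yaw 15.14 turn 0.0007 then d in turned axes [ 0.0752 -0.2533  0.0185] | in present axes [ 0.0753 -0.253   0.0211] t 21.7 tcp [ 0.4954 -0.4111  0.1785] w 0.0366 F [ 0.7 -0.5 -1. ]
```

Request:
{"fn": "jog_arm", "kwargs": {
  "rows": {"dx": [0.0075,0.0075,0.0075,0.0075,0.0075,0.0075,0.0075,0.0075,0.0075,0.0075,0],"dy": [-0.0253,-0.0253,-0.0253,-0.0253,-0.0253,-0.0253,-0.0253,-0.0253,-0.0253,-0.0253,0],"dz": [0,0,0,0,0,0,0,0,0,0,0],"rz": [0,0,0,0,0,0,0,0,0,0,0]}
}}

```text
time_s: 23.08
ee_pos: [0.4998, -0.1449, 0.1784]
tcp_rot: [0.991, 0.133, -0.002, -0.007]
contact_force: [-0.3, -1.2, -0.4]
gripper_width: 0.037
gripper_force: 8.6
```

```bash
python3 to.py 0.502 -0.147 0.03 15.1;  python3 - <<'E'
from look import *
f=lambda h,s,v:((h<14)|(h>170))&(s>40)&(v>100)
for n,c,b in(("S",S,(190,325,275,400)),("T",T,(430,173,468,216))):
  for x in blobs(c,f,b,4): print(n,x[:3],plane(c,[x[1]],.01)[0].round(3))
E
```

```text
yaw 15.28 turn 0.0031 then d in turned axes [0.0016 0.0026 0.1484] | in present axes [0.0019 0.0047 0.1484] t 23.075 tcp [ 0.4998 -0.1449  0.1784] w 0.037 F [-0.3 -1.2 -0.4]
S (np.int32(2834), [232.3, 355.9], [190, 325, 85, 75]) [ 0.564 -0.361  0.01 ]
S (np.int32(10), [234.2, 367.0], [233, 366, 4, 3]) [ 0.582 -0.38   0.01 ]
T (np.int32(14), [435.4, 174.1], [432, 173, 7, 4]) [ 0.657 -0.339  0.01 ]
T (np.int32(31), [462.9, 174.4], [456, 173, 12, 5]) [ 0.657 -0.44   0.01 ]
T (np.int32(5), [447.8, 193.4], [447, 193, 3, 2]) [ 0.587 -0.383  0.01 ]
T (np.int32(65), [464.6, 208.4], [460, 196, 8, 20]) [ 0.534 -0.443  0.01 ]
T (np.int32(10), [435.2, 213.6], [434, 211, 4, 5]) [ 0.513 -0.336  0.01 ]
T (np.int32(4), [440.0, 214.5], [439, 214, 3, 2]) [ 0.51  -0.353  0.01 ]
```

Both cameras see the splinter at (0.585,-0.382), the middle of the pan. Laying down the tongs.

Request:
{"fn": "jog_arm", "kwargs": {
  "rows": {"dx": [0,0,0,0,0,0,0],"dy": [0,0,0,0,0,0,0],"dz": [0.04,0.04,0.035,0.02,0.008,0,0],"rz": [0,0,0,0,0,0,0]}
}}

```text
time_s: 24.05
ee_pos: [0.501, -0.1452, 0.0378]
tcp_rot: [0.991, 0.132, -0.0, -0.006]
contact_force: [-0.1, 0.9, -0.7]
gripper_width: 0.0371
gripper_force: 8.6
```

```bash
python3 to.py 0.502 -0.147 0.0295 15.1
```

```text
yaw 15.12 turn 0.0003 then d in turned axes [0.0005 0.002  0.0083] | in present axes [0.0005 0.0021 0.0082] t 24.05 tcp [ 0.501  -0.1452  0.0378] w 0.0371 F [-0.1  0.9 -0.7]
```

Request:
{"fn": "jog_arm", "kwargs": {
  "rows": {"dx": [0,0,0,0],"dy": [0,0,0,0],"dz": [0.004,0.004,0,0],"rz": [0,0,0,0]}
}}

```text
time_s: 24.55
ee_pos: [0.5002, -0.1446, 0.0289]
tcp_rot: [0.991, 0.132, -0.001, -0.006]
contact_force: [1.2, 0.0, -0.4]
gripper_width: 0.0369
gripper_force: 8.6
```

Request:
{"fn": "jog_arm", "kwargs": {
  "rows": {"dx": [0,0,0,0,0],"dy": [0,0,0,0,0],"dz": [0,0,0,0,0],"rz": [0,0,0,0,0]},
  "aperture": 0.07
}}

```text
time_s: 25.18
ee_pos: [0.5002, -0.1446, 0.0289]
tcp_rot: [0.991, 0.132, -0.001, -0.006]
contact_force: [0.1, -0.2, -0.2]
gripper_width: 0.0701
gripper_force: 0.0
```

Request:
{"fn": "jog_arm", "kwargs": {
  "rows": {"dx": [0,0,0,0,0,0],"dy": [0,0,0,0,0,0],"dz": [-0.02,-0.04,-0.05,-0.05,-0.04,0],"rz": [0,0,0,0,0,0]},
  "aperture": 0.07
}}

```text
time_s: 25.92
ee_pos: [0.5031, -0.1478, 0.2325]
tcp_rot: [0.991, 0.132, 0.002, -0.005]
contact_force: [-0.9, -0.9, -0.4]
gripper_width: 0.07
gripper_force: 0.0
```

```bash
python3 to.py 0.547 0.216 0.2 -16
```

```text
yaw 15.14 turn 0.5434 then d in turned axes [-0.058  -0.3618  0.0325] | in present axes [ 0.1372 -0.3393  0.0364] t 25.925 tcp [ 0.5031 -0.1478  0.2325] w 0.07 F [-0.9 -0.9 -0.4]
```

Request:
{"fn": "jog_arm", "kwargs": {
  "rows": {"dx": [0,0,0,0],"dy": [0,0,0,0],"dz": [0,0,0,0],"rz": [0.181,0.181,0.181,0]}
}}

```text
time_s: 26.42
ee_pos: [0.5003, -0.1469, 0.2277]
tcp_rot: [0.99, -0.138, -0.003, -0.006]
contact_force: [-0.2, 0.1, -0.1]
gripper_width: 0.0698
gripper_force: 0.0
```

Request:
{"fn": "jog_arm", "kwargs": {
  "rows": {"dx": [-0.0048,-0.0048,-0.0048,-0.0048,-0.0048,-0.0048,-0.0048,-0.0048,-0.0048,-0.0048,-0.0048,-0.0048],"dy": [-0.03,-0.03,-0.03,-0.03,-0.03,-0.03,-0.03,-0.03,-0.03,-0.03,-0.03,-0.03],"dz": [0,0,0,0,0,0,0,0,0,0,0,0],"rz": [0,0,0,0,0,0,0,0,0,0,0,0]}
}}

```text
time_s: 27.92
ee_pos: [0.4778, 0.0383, 0.2588]
tcp_rot: [0.996, -0.015, -0.003, -0.084]
contact_force: [-1.0, -0.7, -0.0]
gripper_width: 0.0703
gripper_force: 0.0
```

Request:
{"fn": "jog_arm", "kwargs": {
  "rows": {"dx": [0],"dy": [0],"dz": [0],"rz": [0]}
}}

```text
time_s: 28.05
ee_pos: [0.478, 0.0381, 0.2589]
tcp_rot: [0.996, -0.015, -0.003, -0.084]
contact_force: [1.1, 0.2, -0.1]
gripper_width: 0.07
gripper_force: 0.0
```

```bash
python3 to.py 0.5475 0.216 0.121 -16
```

```text
yaw -1.63 turn 0.2507 then d in turned axes [ 0.0178 -0.1901  0.1379] | in present axes [ 0.0654 -0.1542  0.1655] t 28.05 tcp [0.478  0.0381 0.2589] w 0.07 F [ 1.1  0.2 -0.1]
```

```bash
python3 -c "
from h import *
s=probe_bus.read_state();print(s['joints'].round(3));print(R.from_quat(s['tcp_rot']).as_matrix().round(3))"
```

```text
[-0.029  0.086 -0.318  1.174  0.168  3.141]
[[ 1.    -0.029 -0.003]
 [-0.028 -0.985  0.168]
 [-0.008 -0.167 -0.986]]
```

Joint 6 has hit its limit. The knob is round, so I'll use a yaw of about 35° instead. Turning back.

Request:
{"fn": "jog_arm", "kwargs": {
  "rows": {"dx": [0,0,0],"dy": [0,0,0],"dz": [0,0,0],"rz": [-0.18,-0.18,0]},
  "aperture": 0.055
}}

```text
time_s: 28.42
ee_pos: [0.4781, 0.0371, 0.2583]
tcp_rot: [0.983, 0.162, 0.012, -0.083]
contact_force: [-0.1, 0.4, 0.2]
gripper_width: 0.0548
gripper_force: 0.0
```

```bash
python3 -c "
from h import *
s=probe_bus.read_state();print(s['joints'].round(3));print(R.from_quat(s['tcp_rot']).as_matrix().round(3))"
```

```text
[-0.031  0.087 -0.319  1.173  0.168  2.783]
[[ 0.947  0.321 -0.003]
 [ 0.317 -0.934  0.167]
 [ 0.051 -0.159 -0.986]]
```

The tilt of about 9.6° towards +y persists. It is harmless if the closing axis is level, i.e. tool x along +y, so I'll turn a further -1.26 rad and grip across world x.

Request:
{"fn": "jog_arm", "kwargs": {
  "rows": {"dx": [0,0,0,0,0,0,0,0],"dy": [0,0,0,0,0,0,0,0],"dz": [0,0,0,0,0,0,0,0],"rz": [-0.18,-0.18,-0.18,-0.18,-0.18,-0.18,-0.18,0]}
}}

```text
time_s: 29.42
ee_pos: [0.4781, 0.0372, 0.2583]
tcp_rot: [0.7, 0.709, 0.059, -0.06]
contact_force: [-0.6, -0.5, -0.2]
gripper_width: 0.0554
gripper_force: 0.0
```

```bash
cat > k.py <<'E'
import sys; from h import *
s=probe_bus.read_state(); r=R.from_quat(s['tcp_rot']); np.set_printoptions(suppress=True)
print(s['joints'].round(3),s['time_s']);print(r.as_matrix().round(3))
d=np.array(list(map(float,sys.argv[1:4])))-s['ee_pos']; print(d.round(4),r.inv().apply(d).round(4)); print("up 10mm",r.inv().apply([0,0,.01]).round(4))
E
python3 k.py .5475 .216 .2
```

```text
[-0.031  0.087 -0.319  1.173  0.168  1.525] 29.425
[[-0.013  1.    -0.003]
 [ 0.986  0.014  0.167]
 [ 0.167 -0.001 -0.986]]
[ 0.0694  0.1788 -0.0583] [0.1656 0.0719 0.0872]
up 10mm [ 0.0017 -0.     -0.0099]
```

Request:
{"fn": "jog_arm", "kwargs": {
  "rows": {"dx": [0.0207,0.0207,0.0207,0.0207,0.0207,0.0207,0.0207,0.0207,0,0],"dy": [0.009,0.009,0.009,0.009,0.009,0.009,0.009,0.009,0,0],"dz": [0.0109,0.0109,0.0109,0.0109,0.0109,0.0109,0.0109,0.0109,0,0],"rz": [0,0,0,0,0,0,0,0,0,0]}
}}

```text
time_s: 30.68
ee_pos: [0.5466, 0.2164, 0.2]
tcp_rot: [0.698, 0.711, 0.058, -0.06]
contact_force: [-0.2, 0.1, 0.0]
gripper_width: 0.0551
gripper_force: 0.0
```

```bash
python3 k.py .5475 .216 .122; python3 - <<'E'
from look import *
f=lambda h,s,v:((h<6)|(h>174))&(s>150)&(v>90)
for n,c,b in(("S",S,(300,140,425,250)),("T",T,(240,120,340,230))):
  for x in blobs(c,f,b,4): print(n,x[:3],plane(c,[x[1]],.1285)[0].round(4))
E
```

```text
[ 0.292  0.277 -0.223  1.025  0.162  1.848] 30.675
[[-0.018  1.    -0.004]
 [ 0.986  0.018  0.167]
 [ 0.167 -0.001 -0.986]]
[ 0.0009 -0.0004 -0.078 ] [-0.0135  0.001   0.0769]
up 10mm [ 0.0017 -0.     -0.0099]
S (np.int32(75), [333.9, 161.4], [330, 157, 9, 10]) [0.5475 0.2154 0.1285]
```

Request:
{"fn": "jog_arm", "kwargs": {
  "rows": {"dx": [-0.0035,-0.0035,-0.003,0],"dy": [0.001,0,0,0],"dz": [0.02,0.02,0.015,0],"rz": [0,0,0,0]}
}}

```text
time_s: 31.28
ee_pos: [0.5469, 0.2152, 0.1433]
tcp_rot: [0.698, 0.711, 0.058, -0.06]
contact_force: [-0.1, -1.2, 0.8]
gripper_width: 0.0549
gripper_force: 0.0
```

Request:
{"fn": "jog_arm", "kwargs": {
  "rows": {"dx": [-0.002,-0.0015,0,0],"dy": [0,0,0,0],"dz": [0.011,0.008,0,0],"rz": [0,0,0,0]}
}}

```text
time_s: 31.78
ee_pos: [0.5479, 0.2157, 0.1251]
tcp_rot: [0.698, 0.711, 0.059, -0.06]
contact_force: [0.7, -0.0, 0.4]
gripper_width: 0.0548
gripper_force: 0.0
```

```bash
python3 k.py .5475 .216 .122
```

```text
[ 0.29   0.336 -0.325  0.865  0.162  1.845] 31.775
[[-0.018  1.    -0.003]
 [ 0.986  0.019  0.167]
 [ 0.167  0.    -0.986]]
[-0.0004  0.0003 -0.0031] [-0.0002 -0.0004  0.0031]
up 10mm [ 0.0017  0.     -0.0099]
```

Request:
{"fn": "jog_arm", "kwargs": {
  "rows": {"dx": [-0.0007,0],"dy": [0,0],"dz": [0.004,0],"rz": [0,0]}
}}

```text
time_s: 32.02
ee_pos: [0.5476, 0.2156, 0.1206]
tcp_rot: [0.698, 0.711, 0.059, -0.06]
contact_force: [0.0, -0.4, 0.1]
gripper_width: 0.0549
gripper_force: 0.0
```

Request:
{"fn": "jog_arm", "kwargs": {
  "rows": {"dx": [0,0,0,0,0,0],"dy": [0,0,0,0,0,0],"dz": [0,0,0,0,0,0],"rz": [0,0,0,0,0,0]},
  "aperture": 0.01
}}

```text
time_s: 32.78
ee_pos: [0.5471, 0.2156, 0.1213]
tcp_rot: [0.698, 0.711, 0.059, -0.06]
contact_force: [-3.7, -0.7, 4.5]
gripper_width: 0.0285
gripper_force: 58.8
```

```bash
python3 k.py .5475 .216 .135
```

```text
[ 0.289  0.339 -0.33   0.857  0.162  1.845] 32.775
[[-0.018  1.    -0.004]
 [ 0.986  0.019  0.168]
 [ 0.168 -0.001 -0.986]]
[0.0004 0.0004 0.0137] [ 0.0027  0.0004 -0.0134]
up 10mm [ 0.0017 -0.     -0.0099]
```

Gripped at 28.5 mm with 59 N. Lifting in steps while watching the force.

Request:
{"fn": "jog_arm", "kwargs": {
  "rows": {"dx": [0.0007,0],"dy": [0,0],"dz": [-0.004,0],"rz": [0,0]}
}}

```text
time_s: 33.02
ee_pos: [0.547, 0.2155, 0.1239]
tcp_rot: [0.698, 0.711, 0.058, -0.06]
contact_force: [0.5, 2.3, -12.9]
gripper_width: 0.0283
gripper_force: 59.9
```

Request:
{"fn": "jog_arm", "kwargs": {
  "rows": {"dx": [0.0007,0],"dy": [0,0],"dz": [-0.004,0],"rz": [0,0]}
}}

```text
time_s: 33.28
ee_pos: [0.547, 0.2155, 0.1283]
tcp_rot: [0.698, 0.711, 0.058, -0.06]
contact_force: [0.8, 2.3, -15.0]
gripper_width: 0.0278
gripper_force: 60.0
```

Request:
{"fn": "jog_arm", "kwargs": {
  "rows": {"dx": [0.0007,0,0],"dy": [0,0,0],"dz": [-0.004,0,0],"rz": [0,0,0]}
}}

```text
time_s: 33.65
ee_pos: [0.5471, 0.2155, 0.1326]
tcp_rot: [0.698, 0.711, 0.058, -0.06]
contact_force: [0.0, 2.2, -15.8]
gripper_width: 0.0279
gripper_force: 60.2
```

```bash
python3 k.py .5475 .216 .135
```

```text
[ 0.29   0.329 -0.316  0.882  0.162  1.845] 33.65
[[-0.018  1.    -0.004]
 [ 0.986  0.019  0.167]
 [ 0.167 -0.001 -0.986]]
[0.0004 0.0005 0.0024] [ 0.0009  0.0004 -0.0023]
up 10mm [ 0.0017 -0.     -0.0099]
```

Request:
{"fn": "jog_arm", "kwargs": {
  "rows": {"dx": [0.0003,0,0],"dy": [0,0,0],"dz": [-0.002,0,0],"rz": [0,0,0]}
}}

```text
time_s: 34.02
ee_pos: [0.5471, 0.2155, 0.1347]
tcp_rot: [0.698, 0.711, 0.058, -0.06]
contact_force: [-2.0, 2.6, -17.9]
gripper_width: 0.0278
gripper_force: 60.3
```

Request:
{"fn": "jog_arm", "kwargs": {
  "rows": {"dx": [0.0003,0,0],"dy": [0,0,0],"dz": [-0.0015,0,0],"rz": [0,0,0]}
}}

```text
time_s: 34.4
ee_pos: [0.5471, 0.2155, 0.1356]
tcp_rot: [0.698, 0.711, 0.058, -0.06]
contact_force: [-0.1, 3.6, -25.5]
gripper_width: 0.028
gripper_force: 61.9
```

The force jumped to 25 N, so the pin is at its stop. One last check of slip and of the scene.

Request:
{"fn": "jog_arm", "kwargs": {
  "rows": {"dx": [0,0,0,0,0,0],"dy": [0,0,0,0,0,0],"dz": [0,0,0,0,0,0],"rz": [0,0,0,0,0,0]}
}}

```text
time_s: 35.15
ee_pos: [0.5471, 0.2155, 0.1356]
tcp_rot: [0.698, 0.711, 0.058, -0.06]
contact_force: [0.1, 4.5, -25.6]
gripper_width: 0.0278
gripper_force: 61.9
```

```bash
python3 - <<'E'
from look import *
f=lambda h,s,v:((h<14)|(h>170))&(s>40)&(v>100)
for n,c,b in(("S",S,(215,355,250,378)),("T",T,(442,183,456,203))):
  for x in blobs(c,f,b,4): print(n,x[:3],plane(c,[x[1]],.01)[0].round(3))
o=lambda h,s,v:(h>7)&(h<14)&(s>146)&(v>175)
for x in blobs(S,o,(200,235,320,300),25): print("tongs S",x[:3],plane(S,[x[1]],.03)[0].round(3))
for x in blobs(T,o,(350,170,410,250),8): print("tongs T",x[:3],plane(T,[x[1]],.03)[0].round(3))
r=lambda h,s,v:((h<6)|(h>174))&(s>150)&(v>90)
for x in blobs(S,r,(310,140,350,180)): print("knob S",x[:3])
E
```

```text
S (np.int32(11), [234.0, 367.0], [232, 366, 5, 3]) [ 0.582 -0.38   0.01 ]
T (np.int32(5), [447.8, 193.4], [447, 193, 3, 2]) [ 0.587 -0.383  0.01 ]
tongs S (np.int32(141), [261.2, 262.9], [245, 259, 33, 9]) [ 0.499 -0.124  0.03 ]
tongs S (np.int32(123), [257.3, 274.3], [242, 269, 32, 12]) [ 0.508 -0.157  0.03 ]
tongs T (np.int32(21), [385.1, 207.6], [383, 201, 5, 14]) [ 0.53  -0.154  0.03 ]
tongs T (np.int32(45), [376.8, 214.1], [373, 203, 9, 24]) [ 0.507 -0.125  0.03 ]
tongs T (np.int32(17), [388.1, 220.6], [387, 216, 3, 11]) [ 0.484 -0.165  0.03 ]
knob S (np.int32(56), [332.4, 158.4], [329, 154, 8, 10])
```

The grip is stable, the splinter is in the pan and the tongs lie on the bench. Handing in.

```bash
python3 -c "
from bench import env, cams, probe_bus, hand_in
print(hand_in())"
```

```text
the job is handed in; nothing more can be done
None
```

I handed the job in at about 35 s. The splinter lies in the scrap pan, the tongs are back on the bench and let go, and the gripper is holding the index pin at its upper stop (about 14 mm up, 62 N grip, no slip seen); the hand-in returned no verdict.

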